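Wind out the drill's catch tray, sort the drilled parts and wind the tray home

TASK

The bench drill has finished a batch and its catch tray is under the guard with the drilled parts in it. Wind the tray out with the three-spoke handwheel until its pointer lines up with the line on the index clamp, then put every angle bracket in the cardboard carton and every rectangular block in the grey plastic tote. When the tray is empty, wind it fully home against its stop, and do not disturb the contactor, the oil can or the screwdriver.

Things in the scene. Friction and masses are not known exactly. Their poses are not given: they have to be found in the camera images.
- drill: bench drilling unit, fixed; origin at bench height under the middle of its bed (x towards its back, y along the bed to the left, z up). Grey cast bed 160 mm wide (x), y from -270 to +250 mm, top 120 mm high. Green sheet-metal guard housing, x -122 to +122 mm, y -285 to -87 mm, 280 mm high with a motor on top (to 400 mm), open at its left end, where the catch tray comes out
- slide (a joint): travel of the catch tray along the bed in m: 0 = home under the guard against its stop, grows to the left (drill +y), end stop at 0.285. Geared to the handwheel: 32 mm of tray travel per radian.
- wheel (a joint): angle of the handwheel in rad, 0 with the tray home; grows as the top of the wheel moves to the left (drill +y), which winds the tray out to the left; slide = 0.032 x wheel, so it turns about 1.1 to 1.3 turns to the index clamp. It turns easily, about 0.6 N at the ball knobs, and stays where it is left
- hub (a point): centre of the three-spoke star handwheel, 110 mm above the bench, in the plane of its ball knobs. The axis lies along drill x: the wheel stands upright facing the robot, 58 mm clear of the apron behind it (apron 120 mm high). Knob centres 85 mm from the hub, 120 degrees apart; spokes 12 mm thick, hub 42 mm across
- knob0 (a point): centre of one smooth black ball knob, 32 mm across, fixed on the end of a spoke; can be pinched from above with one finger before and one behind it (closing along the wheel's axis). It pivots between the fingers as the wheel turns, but works loose after about 1 rad of pivoting: lean the tool with the spoke or take a new grip
- knob1 (a point): centre of the second ball knob, same size
- knob2 (a point): centre of the third ball knob, same size
- tray_floor (a point): centre of the catch tray's floor (upper face), 145 mm above the bench; the aluminium tray is 190 mm (x) by 222 mm (y) outside, lips 10 mm above the floor in front and at both ends, 22 mm at the back, 3 mm thick
- pointer (a point): tip of the steel pointer on the tray's front edge, 137 mm above the bench; moves with the tray
- mark (a point): middle of the white line on the index clamp, a small dark steel block (18 x 28 x 20 mm) fixed on the front edge of the bed, line 120 mm above the bench; frame parallel to the drill's. The pointer is lined up when its y in this frame is 0
- bracket0: aluminium angle bracket: foot plate 50 (x) x 36 (y) x 8 mm thick, upright leg 8 (x) x 36 (y) mm at its +x end (x 17 to 25 mm), 40 mm high over all; origin at the centre of the foot's underside; about 65 g
- bracket1: another angle bracket of the same size
- bracket2: another angle bracket of the same size
- block0: rectangular aluminium block 50 (x) x 32 (y) x 26 (z) mm with two holes drilled in its top, origin at the centre of its underside; about 110 g
- block1: another block of the same size
- carton: open cardboard carton, fixed, outside 180 (x) x 140 (y) x 80 mm high, walls and floor 4 mm; two end flaps hang outwards; origin at the centre of its underside
- tote: open grey plastic tote, fixed, outside 180 (x) x 140 (y) x 80 mm high, walls and floor 4 mm; origin at the centre of its underside
- contactor: salvaged contactor on the bench, 75 x 55 x 75 mm, loose; leave alone
- oil_can: plain steel can 56 mm across, 130 mm tall, loose; leave alone
- screwdriver: screwdriver 190 mm long lying on the bench, loose; leave alone
There are look-alikes about, which are no part of the job. Of the things like the tote, leave any that is pink; of the rest the larger one is meant. What is shaped like the bracket2 but purple is not meant.

How it is judged:
By the outcome, as a careful person would: the job done as asked, in the order asked, and still so for the second after the job is handed in, with the robot touching nothing.
Of bracket0, bracket1, bracket2, block0, block1 only 3 to 5 are there at a start; the rules pass over those that are not, and their reading is None.
At some moment in a run one of bracket0, bracket1, bracket2, block0, block1 may be knocked a few centimetres aside while the robot is not near it.
Once in a run the grip may slacken for a moment while it holds something.
It also fails if it takes over 210 s, if anything falls off the work surface, if the arm or the gripper's body presses on something with over 40 N, if the wrist force passes 120 N, or if a joint passes its speed limit or range.

ROBOT

A 7-joint arm with a two-finger parallel gripper is mounted at the origin on the work surface. World frame = base frame: x ahead of the robot, y to its left, z up, the work surface at z = 0. Lengths are in m, angles in rad, forces in N, time in s.
With the tool pointing down it reaches from about 0.35 to 0.9 m from the base axis. Payload 8.1 kg.
Tool frame: the origin (TCP) lies on the centre line of the jaws, within the pads' length; the fingertips stand 11 mm ahead of it and the grasp point (between the pads) lies 8 mm behind it (arm.nose_length is the distance from the TCP to the fingertips, in m); z points along the fingers, y is the line along which they close (so a half turn about z gives the same grasp; the last joint's range is limited). The gripper opens to 92 mm and grips with 3 to 60 N. Pads are 19 mm wide; open, the fingers measure 130 mm over their backs; the gripper's body (75 mm by 190 mm) begins 47 mm behind the grasp point.
Start: joints at [-1.327, 0.434, 0.025, 1.573, -0.012, 1.134, -0.075], TCP at [0.212, 0.588, 0.238] pointing down, gripper open.
Joint ranges: [-2.62, 2.62], [-0.44, 2.09], [-1.27, 1.32], [0.08, 2.57], [-1.32, 4.46], [0.12, 2], [-2.74, 2.74]. Speed limits (rad/s): [2.22, 2.22, 3.01, 3.01, 3.14, 3.14, 3.14].

INTERFACE

Orientations are given as a rotation vector (axis times angle).
In Python, from cell import arm gives the robot as it stands.
- The arm moves only by the tool jog_arm, never from a script. Its argument "moves" is a list of rows, each a list of 4 numbers: the shift along the tool's x, y, z in m, then the turn about the tool's z in rad. In form: [[tx, ty, tz, spin], ...]. A call has 1 to 20 rows; each row is the pose to reach, as a shift and turn from the pose commanded when the call began, along the tool's axes at that moment; what a row does not reach only later rows make up. A row lasts 1/8 s, in which the tool goes at most 62.5 mm and 10.7 degrees, less where a joint would pass 70% of its speed; a pose out of reach is approached as far as the arm can. A call with a gripper value outside its range is refused whole. "hand" is the finger opening in m, from 0 to 0.0918, set as the call begins (left out, the last holds). The fingers move at their own pace and stop on an object; "newtons" is the grip in N (left out, the last holds). Time passes only in rows, so rows that repeat a pose let the fingers close. It gives the time, the measured TCP pose, the force, the opening and the grip force at its end, in the units of the state.
- arm.observe(): the state, without advancing time (a new reading comes with each control period).
- arm.get_image(name): name is "side" or "top"; returns a dict with "color" (384x512x3 uint8, red, green, blue), "z_map" (384x512 float32, m along the optical axis (not along the pixel's ray), 0 where there is no reading), "fx", "fy", "cx", "cy" (pixels), "rvec" (rotation vector, rad) and "tvec" (3), from world to camera coordinates, as OpenCV has them. Camera axes: x right, y down, z forward; pixel columns grow to the right and rows downward; lengths in m; the calibration is good to about 2 mm. A picture is of the moment at which its call begins.
- arm.sign_off(): hands the job in; it is judged then, once.
The state is a dict: "clock": time; "joints": joint angles; "dq": joint speeds; "joint_efforts": joint torques, N m; "position": TCP position; "ee_rot": TCP orientation; "force": force on the tool from outside, world axes, zero at the start; "ft_torque": the same for the moment, N m; "width": opening from 0.0 (shut) to 1.0 (fully open); "gripper_force": force on a finger pad.
Only numpy, scipy, OpenCV 4.12 (cv2) and the standard library are available. Lean on these libraries where they do the work, as an engineer would, in place of code of your own. Each camera call takes 0.05 s, during which the arm holds its last target. There are 200 camera calls.

## Working session

There is one attempt and no reset: what is moved stays moved. The work goes in short steps, Python scripts to look and compute and a tool call to move; the robot and the scene stay as the last step left them, time stands still between calls to the robot, and variables do not carry over. Pictures are saved under pics/ and viewed, at most 14 in all, crops included, and the job is handed in when it is done.

Besides the shell and the picture viewer there is one more tool, called after "Emit:" in YAML: its name, and indented under it one key for each argument. jog_arm: Moves the arm, as the interface text tells. Its arguments: {"type":"object","properties":{"moves":{"type":"array"},"hand":{"type":"number"},"newtons":{"type":"number"}},"required":["moves"]}

```bash
mkdir -p pics; ls; cat > h.py <<'E'
import numpy as np,cv2
from cell import arm
from scipy.spatial.transform import Rotation as R
def img(n,save=None):
    d=arm.get_image(n)
    if save: cv2.imwrite('pics/'+save,cv2.resize(d['color'][:,:,::-1],None,fx=1.5,fy=1.5,interpolation=cv2.INTER_CUBIC))
    return d
def world(d):
    z=d['z_map'];v,u=np.mgrid[:z.shape[0],:z.shape[1]]
    p=np.stack([(u-d['cx'])/d['fx']*z,(v-d['cy'])/d['fy']*z,z],-1)
    Rm=cv2.Rodrigues(np.array(d['rvec'],float))[0]
    w=(p-np.array(d['tvec']).ravel())@Rm
    w[z==0]=np.nan
    return w
def proj(d,P):
    return cv2.projectPoints(np.array(P,float).reshape(-1,3),np.array(d['rvec'],float),np.array(d['tvec'],float),np.array([[d['fx'],0,d['cx']],[0,d['fy'],d['cy']],[0,0,1]]),None)[0].reshape(-1,2)
E
python3 - <<'E'
from h import *
np.set_printoptions(precision=3,suppress=True)
print(arm.observe(),arm.nose_length)
for n in('top','side'):
    d=img(n,n+'0.png');np.save(n+'0.npy',world(d)); print(n,{k:d[k] for k in d if k not in('color','z_map')})
    Rm=cv2.Rodrigues(np.array(d['rvec'],float))[0];print('cam pos',-Rm.T@np.array(d['tvec']).ravel(),'fwd',Rm[2])
E
```

```text
pics
{'clock': 0.0, 'joints': array([-1.327,  0.435,  0.025,  1.574, -0.012,  1.134, -0.075]), 'dq': array([-0.001, -0.001, -0.001, -0.   , -0.001, -0.001,  0.002]), 'joint_efforts': array([  0.001, -66.785,   0.985, -31.446,  -0.061,   0.043,   0.   ]), 'position': array([0.212, 0.587, 0.237]), 'ee_rot': array([-0.542, -3.094,  0.003]), 'force': array([-0.287,  1.795, -0.426]), 'ft_torque': array([ 0.   , -0.048,  0.018]), 'gripper_force': 0.0, 'width': 0.9948130950210587} 0.011
top {'fx': 385.35652553926303, 'fy': 385.35652553926303, 'cx': 249.91680342806026, 'cy': 196.0529615155428, 'rvec': array([ 2.171, -2.177,  0.064]), 'tvec': array([0.144, 0.573, 1.317])}
cam pos [0.471 0.118 1.359] fwd [ 0.076  0.018 -0.997]
side {'fx': 403.6711052389259, 'fy': 403.6711052389259, 'cx': 259.17110206570254, 'cy': 194.4501319225478, 'rvec': array([ 1.822,  2.112, -0.517]), 'tvec': array([-0.029, -0.464,  1.616])}
cam pos [1.134 0.206 1.225] fwd [-0.452 -0.073 -0.889]
```

View pics/top0.png

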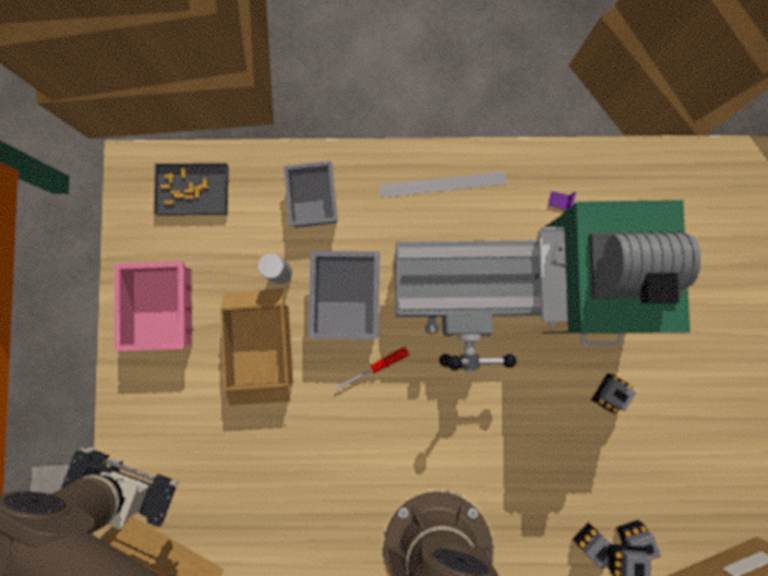

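View pics/side0.png

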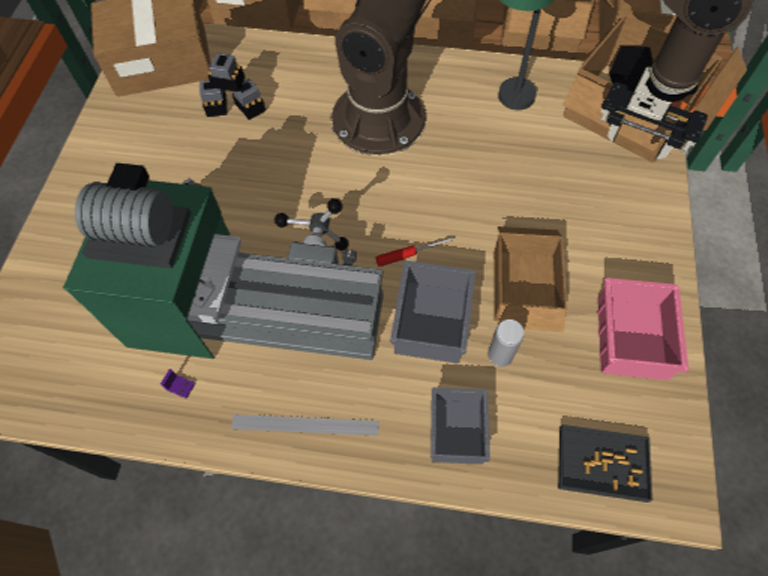

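The top view shows the bed (395–540, 240–318), the wheel at (470,361) with knobs at (510,360) and (447,360), the grey tote at (345,295), the carton at (256,345) and the oil can at (275,267). In the side view the knobs are at (281,220), (334,206) and (341,243), and part of the tray shows at the guard's mouth.

```bash
python3 - <<'E'
from h import *
np.set_printoptions(precision=3,suppress=True)
d=arm.get_image('top');T=world(d);s=arm.get_image('side');S=world(s)
np.savez('c0.npz',T=T,S=S,tc=d['color'],sc=s['color'])
def clus(W,m,name):
    n,l,st,c=cv2.connectedComponentsWithStats(m.astype(np.uint8))
    for i in range(1,n):
        if st[i,4]>6: print(name,st[i,:2],st[i,4],np.nanmedian(W[l==i],0))
# knobs: dark pixels near the wheel
for n,W,im in(('top',T,d['color']),('side',S,s['color'])):
    reg=(W[...,0]>.2)&(W[...,0]<.48)&(W[...,1]>-.15)&(W[...,1]<.2)&(W[...,2]>.03)
    clus(W,reg&(im.max(-1)<60),n+' knob')
# bed top rect
def rect(m,W,name):
    P=W[m][:,:2].astype(np.float32)
    n,l,st,c=cv2.connectedComponentsWithStats(m.astype(np.uint8))
    i=1+np.argmax(st[1:,4]);P=W[l==i][:,:2].astype(np.float32)
    print(name,len(P),cv2.minAreaRect(P),np.percentile(P,[1,99],axis=0).ravel())
x,y,z=T[...,0],T[...,1],T[...,2]
rect((abs(z-.12)<.006)&(x<.62)&(y<.2)&(y>-.3),T,'bed')
rect((abs(z-.28)<.008)&(y<0),T,'guard')
for nm,a,b in(('tote',.04,.27),('carton',.2,.36)):
    rect((abs(z-.08)<.006)&(y>a)&(y<b)&(x>.28)&(x<.60),T,nm)
# tray slice seen
m=(y<-.02)&(y>-.2)&(x>.3)&(x<.65)&(z>.13)&(z<.2);print('tray',np.nanpercentile(T[m],[1,50,99],axis=0))
# dump heights along tote and carton rows
for P in [(.0,0)]: pass
for v in (197,230): print(v,[(u,*np.round(T[v,u],3)) for u in range(140,262,4)])
E
```

```text
top knob [293 236] 115 [ 0.422 -0.016  0.193]
top knob [336 237] 43 [ 0.425 -0.142  0.121]
side knob [219 132] 72 [ 0.429 -0.018  0.196]
side knob [186 142] 46 [ 0.431 -0.142  0.12 ]
side knob [207 143] 48 [ 0.429 -0.048  0.123]
side knob [221 158] 59 [ 0.429 -0.016  0.049]
bed 3030 ((0.5447693467140198, -0.05835804343223572), (0.3068603277206421, 0.15065491199493408), 89.89126586914062) [ 0.482 -0.207  0.618  0.094]
guard 3626 ((0.6047633290290833, -0.34087997674942017), (0.250290185213089, 0.20387832820415497), 0.3721325397491455) [ 0.48  -0.439  0.728 -0.24 ]
tote 252 ((0.5361005067825317, 0.20025217533111572), (0.12979279458522797, 0.13165698945522308), 87.95614624023438) [0.47  0.134 0.599 0.265]
carton 211 ((0.5365659594535828, 0.2456621527671814), (0.09052768349647522, 0.12657110393047333), 89.89176940917969) [0.473 0.201 0.597 0.291]
tray [[ 0.406 -0.189  0.13 ]
 [ 0.43  -0.053  0.133]
 [ 0.606 -0.021  0.198]]
197 [(140, np.float64(0.573), np.float64(0.533), np.float64(0.0)), (144, np.float64(0.573), np.float64(0.519), np.float64(-0.001)), (148, np.float64(0.569), np.float64(
[... 3111 characters left out ...]
np.float64(0.456), np.float64(0.248), np.float64(-0.002)), (224, np.float64(0.456), np.float64(0.234), np.float64(-0.001)), (228, np.float64(0.456), np.float64(0.22), np.float64(0.0)), (232, np.float64(0.456), np.float64(0.206), np.float64(-0.003)), (236, np.float64(0.456), np.float64(0.192), np.float64(-0.0)), (240, np.float64(0.456), np.float64(0.178), np.float64(-0.001)), (244, np.float64(0.456), np.float64(0.164), np.float64(-0.002)), (248, np.float64(0.456), np.float64(0.149), np.float64(0.005)), (252, np.float64(0.456), np.float64(0.135), np.float64(-0.001)), (256, np.float64(0.456), np.float64(0.121), np.float64(-0.001)), (260, np.float64(0.456), np.float64(0.107), np.float64(0.004))]
```

```bash
cat >> h.py <<'E'
def rows(P,yaw=None):
    """world targets -> tool-shift rows; yaw = world angle of tool y axis wanted (mod pi)"""
    o=arm.observe();M=R.from_rotvec(o['ee_rot']).as_matrix()
    sp=0
    if yaw is not None:
        a=np.arctan2(M[1,1],M[0,1]); sp=-((yaw-a+np.pi/2)%np.pi-np.pi/2)
    print('pos',o['position'].round(4),'j7 %.2f'%o['joints'][6])
    return [[*np.round(M.T@(np.array(p)-o['position']),3),round(sp,3)] for p in P]
E
python3 - <<'E'
from h import *
np.set_printoptions(precision=3,suppress=True)
print(rows([(.427,-.05,.30)],0.0))
# wheel push path: finger rect half-width .0095
def touch(th,off):
    th=np.radians(th); k=.085*np.array([np.sin(th),np.cos(th)])
    a=np.linspace(0,2*np.pi,200); ball=k+.016*np.c_[np.cos(a),np.sin(a)]
    s=np.linspace(0,.085,200)[:,None]; n=np.array([np.cos(th),-np.sin(th)])
    sp=np.vstack([s*k/.085+.006*n,s*k/.085-.006*n]); P=np.vstack([ball,sp])
    zt=k[1]+off; Q=P[P[:,1]>zt]
    return Q[:,0].min()-.0095, zt    # y,z of tip centre rel hub (y left)
for th in range(-60,81,10): print(th,np.array(touch(th,-.012))*1000)
# clamp & surroundings
c=np.load('c0.npz');T=c['T']
for v in range(206,226,2): print(v,[tuple(np.round(T[v,u]*1000).astype(int)) for u in range(278,302,3)])
E
```

```text
pos [0.212 0.588 0.237] j7 -0.08
[[np.float64(-0.419), np.float64(-0.527), np.float64(-0.062), np.float64(1.224)]]
-60 [-99.11  30.5 ]
-50 [-90.612  42.637]
-40 [-80.135  53.114]
-30 [-67.998  61.612]
-20 [-54.57   67.874]
-10 [-40.258  71.709]
0 [-25.498  73.   ]
10 [-10.738  71.709]
20 [ 3.574 67.874]
30 [17.002 61.612]
40 [27.362 53.114]
50 [32.125 42.637]
60 [31.519 30.5  ]
70 [20.157 17.072]
80 [-10.542   2.76 ]
206 [(np.int64(534), np.int64(50), np.int64(114)), (np.int64(534), np.int64(41), np.int64(122)), (np.int64(534), np.int64(31), np.int64(117)), (np.int64(534), np.int64(21), np.int64(120)), (np.int64(534), np.int64(11), np.int64(119)), (np.int64(534), np.int64(2), np.int64(120)), (np.int64(534), np.int64(-8), np.int64(118)), (np.int64(534), np.int64(-17), np.int64(121))]
208 [(np.int64(527), np.int64(50), np.int64(123)), (np.int64(527), np.int64(40), np.int64(120)), (np.int64(527), np.int64(31), np.int64(121)), (np.int64(527), np.int64(21), np.int64(119)), (np.int64(527), np.int64(12), np.int64(119)), (np.int64(527), np.int64(2), np.int64(120)), (np.int64(527), np.int64(-
[... 2424 characters left out ...]
)), (np.int64(483), np.int64(23), np.int64(-4)), (np.int64(482), np.int64(22), np.int64(120)), (np.int64(483), np.int64(2), np.int64(0)), (np.int64(483), np.int64(-8), np.int64(6)), (np.int64(483), np.int64(-10), np.int64(95)), (np.int64(482), np.int64(-17), np.int64(120))]
224 [(np.int64(476), np.int64(44), np.int64(-2)), (np.int64(476), np.int64(33), np.int64(-1)), (np.int64(476), np.int64(23), np.int64(0)), (np.int64(476), np.int64(12), np.int64(-2)), (np.int64(476), np.int64(2), np.int64(2)), (np.int64(476), np.int64(-9), np.int64(-7)), (np.int64(476), np.int64(-16), np.int64(31)), (np.int64(476), np.int64(-17), np.int64(116))]<stdin>:15: RuntimeWarning: invalid value encountered in cast
```

Emit:
jog_arm:
  moves:
    - [0,0,-0.06,0.18]
    - [-0.42,-0.527,-0.063,1.222]
    - [-0.42,-0.527,-0.063,1.222]
    - [-0.42,-0.527,-0.063,1.222]
    - [-0.42,-0.527,-0.063,1.222]
    - [-0.42,-0.527,-0.063,1.222]
    - [-0.42,-0.527,-0.063,1.222]
    - [-0.42,-0.527,-0.063,1.222]
    - [-0.42,-0.527,-0.063,1.222]
    - [-0.42,-0.527,-0.063,1.222]
    - [-0.42,-0.527,-0.063,1.222]
    - [-0.42,-0.527,-0.063,1.222]
    - [-0.42,-0.527,-0.063,1.222]
    - [-0.42,-0.527,-0.063,1.222]
    - [-0.42,-0.527,-0.063,1.222]
  hand: 0
  newtons: 10

```text
clock: 2.08
position: [0.428, -0.0494, 0.3006]
ee_rot: [-2.217, -2.226, -0.0]
force: [0.5, 0.4, -0.5]
width: 0.003
gripper_force: 0.0
```

Emit:
jog_arm:
  moves:
    - [-0.006,-0.001,0.06,0]
    - [-0.006,-0.001,0.11,0]
    - [0.002,-0.001,0.115,0]
    - [0.009,-0.001,0.118,0]
    - [0.015,-0.001,0.122,0]
    - [0.02,-0.001,0.1265,0]
    - [0.023,-0.001,0.132,0]
    - [0.0245,-0.001,0.137,0]
    - [0.0245,-0.001,0.143,0]
    - [0.024,-0.001,0.149,0]
    - [0.0195,-0.001,0.1556,0]
    - [0.0195,-0.001,0.1556,0]
    - [0.0,-0.001,0.1,0]
    - [0.0,-0.001,0.05,0]

```text
clock: 3.82
position: [0.4268, -0.0524, 0.252]
ee_rot: [2.223, 2.22, -0.003]
force: [0.6, 2.2, 0.4]
width: 0.005
gripper_force: 0.0
```

```bash
cat >> h.py <<'E'
def knobs():
    s=arm.get_image('side');W=world(s);im=s['color']
    m=(abs(W[...,0]-.427)<.02)&(W[...,1]>-.17)&(W[...,1]<.06)&(W[...,2]>.0)&(W[...,2]<.215)&(im.max(-1)<60)
    n,l,st,c=cv2.connectedComponentsWithStats(m.astype(np.uint8))
    for i in range(1,n):
        if st[i,4]>15:
            p=np.nanmedian(W[l==i],0); y,z=p[1]+.057,p[2]-.110-.011
            print('knob th %.0f r %.3f'%(np.degrees(np.arctan2(y,z)),np.hypot(y,z)),st[i,4])
E
python3 - <<'E'
from h import *
print(arm.observe()['position'],arm.observe()['force']);knobs()
E
```

```text
[ 0.42679334 -0.05242134  0.25202944] [0.62184202 2.19777326 0.41772753]
knob th -53 r 0.086 58
knob th 53 r 0.009 46
knob th 68 r 0.081 67
```

Emit:
jog_arm:
  moves:
    - [-0.06,0,0,0]
    - [-0.12,0,0.01,0]
    - [-0.12,0,0.06,0]
    - [-0.12,0,0.087,0]
    - [-0.098,0,0.087,0]
    - [-0.088,0,0.0765,0]
    - [-0.0756,0,0.068,0]
    - [-0.062,0,0.0617,0]
    - [-0.048,0,0.058,0]
    - [-0.033,0,0.0566,0]
    - [-0.018,0,0.058,0]
    - [-0.004,0,0.0617,0]
    - [0.0095,0,0.068,0]
    - [0.02,0,0.0765,0]
    - [0.0245,0,0.087,0]
    - [0.024,0,0.099,0]
    - [0.0195,0,0.1056,0]
    - [0.0195,0,0.1056,0]
    - [0,0,0.05,0]
    - [0,0,0,0]

```text
clock: 6.38
position: [0.427, -0.0528, 0.2522]
ee_rot: [2.223, 2.219, -0.002]
force: [1.7, 2.0, -1.3]
width: 0.008
gripper_force: 0.0
```

```bash
python3 - <<'E'
from h import *
print(arm.observe()['position'],arm.observe()['force']);knobs()
E
```

```text
[ 0.42695237 -0.05276853  0.25221544] [ 1.74744352  1.98281975 -1.29235414]
knob th -53 r 0.086 59
knob th 49 r 0.009 49
knob th 67 r 0.082 67
```

Emit:
jog_arm:
  moves:
    - [-0.06,0,0,0]
    - [-0.12,0,0.01,0]
    - [-0.12,0,0.06,0]
    - [-0.12,0,0.087,0]
    - [-0.098,0,0.087,0]
    - [-0.088,0,0.0765,0]
    - [-0.0756,0,0.068,0]
    - [-0.062,0,0.0617,0]
    - [-0.048,0,0.058,0]
    - [-0.033,0,0.0566,0]
    - [-0.018,0,0.058,0]
    - [-0.004,0,0.0617,0]
    - [0.0095,0,0.068,0]
    - [0.02,0,0.0765,0]
    - [0.0245,0,0.087,0]
    - [0.024,0,0.099,0]
    - [0.0195,0,0.1056,0]
    - [0.0195,0,0.1056,0]
    - [0,0,0.05,0]
    - [0,0,0,0]

```text
clock: 8.93
position: [0.427, -0.0528, 0.2522]
ee_rot: [2.223, 2.219, -0.003]
force: [0.6, 1.2, 1.0]
width: 0.006
gripper_force: 0.0
```

Emit:
jog_arm:
  moves:
    - [-0.06,0,0,0]
    - [-0.12,0,0.01,0]
    - [-0.12,0,0.06,0]
    - [-0.12,0,0.087,0]
    - [-0.098,0,0.087,0]
    - [-0.088,0,0.0765,0]
    - [-0.0756,0,0.068,0]
    - [-0.062,0,0.0617,0]
    - [-0.048,0,0.058,0]
    - [-0.033,0,0.0566,0]
    - [-0.018,0,0.058,0]
    - [-0.004,0,0.0617,0]
    - [0.0095,0,0.068,0]
    - [0.02,0,0.0765,0]
    - [0.0245,0,0.087,0]
    - [0.024,0,0.099,0]
    - [0.0195,0,0.1056,0]
    - [0.0195,0,0.1056,0]
    - [-0.02,0,0.05,0]
    - [-0.18,0,0,0]

```text
clock: 11.42
position: [0.4289, -0.1263, 0.2179]
ee_rot: [2.212, 2.228, 0.003]
force: [0.7, 0.8, -0.6]
width: 0.006
gripper_force: 0.0
```

```bash
python3 - <<'E'
from h import *
print(arm.observe()['position'],arm.observe()['force']);knobs()
d=arm.get_image('side');cv2.imwrite('pics/s1.png',cv2.resize(d['color'][120:270,110:310,::-1],None,fx=4,fy=4,interpolation=cv2.INTER_CUBIC))
d=arm.get_image('top');cv2.imwrite('pics/t1.png',cv2.resize(d['color'][140:260,190:350,::-1],None,fx=5,fy=5,interpolation=cv2.INTER_CUBIC))
E
```

```text
[ 0.42886442 -0.12626786  0.21794778] [ 0.66784969  0.82978287 -0.59509579]
knob th -50 r 0.082 32
knob th 37 r 0.010 60
knob th 68 r 0.083 72
```

View pics/s1.png

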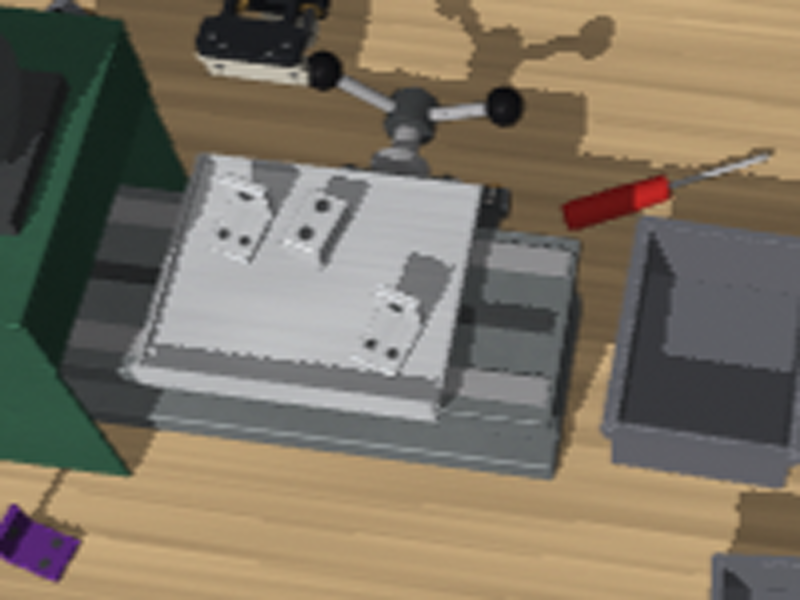

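View pics/t1.png

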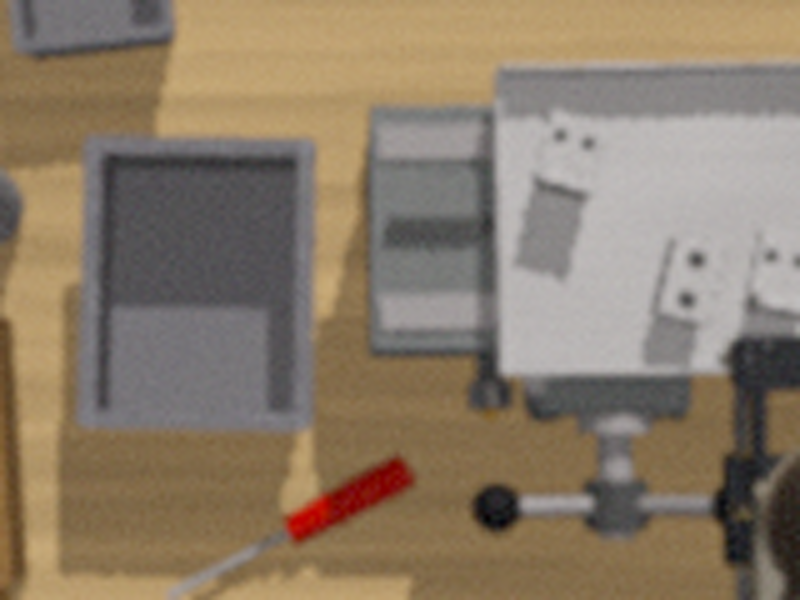

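The tray is out with three parts in it: brackets at side-crop (240,220) and (390,330), and a block at (315,225). The clamp is at top-crop (490,390) and I can't see the pointer yet, so I'll zoom in there.

```bash
python3 - <<'E'
from h import *
np.set_printoptions(precision=3,suppress=True,linewidth=200)
d=arm.get_image('top');s=arm.get_image('side')
def crop(d,P,w,f):
    u,v=proj(d,P)[0].round().astype(int); c=d['color'][v-w//2:v+w//2,u-w:u+w,::-1]
    c=cv2.resize(c,None,fx=f,fy=f,interpolation=cv2.INTER_CUBIC); return cv2.convertScaleAbs(c,alpha=1.6,beta=10)
cv2.imwrite('pics/z1.png',np.vstack([crop(d,(.49,.01,.12),28,14),crop(s,(.50,.01,.12),28,14)])[:600])
print(proj(d,(.49,.01,.12)),proj(s,(.5,.01,.12)))
W=world(d)
x,y,z=[W[...,i] for i in range(3)]
m=(z>.14)&(z<.17)&(x>.49)&(x<.72)&(y>-.25)&(y<.1);print('tray',np.percentile(W[m],[.5,99.5],axis=0))
m=(z>.127)&(z<.146)&(x>.46)&(x<.507)&(y>-.1)&(y<.1);print('ptr',W[m][:20])
E
```

```text
[[290.608 219.608]] [[229.551 170.108]]
tray [[ 0.507 -0.206  0.14 ]
 [ 0.697  0.017  0.169]]
ptr [[ 0.504  0.001  0.142]
 [ 0.504 -0.002  0.141]
 [ 0.504 -0.006  0.138]
 [ 0.504 -0.009  0.139]
 [ 0.504 -0.011  0.144]
 [ 0.501  0.001  0.138]
 [ 0.501 -0.002  0.139]
 [ 0.501 -0.005  0.139]
 [ 0.501 -0.009  0.133]
 [ 0.501 -0.012  0.136]
 [ 0.498  0.001  0.137]
 [ 0.498 -0.002  0.14 ]
 [ 0.498 -0.005  0.141]
 [ 0.498 -0.008  0.14 ]
 [ 0.498 -0.012  0.139]
 [ 0.495 -0.002  0.14 ]
 [ 0.495 -0.005  0.143]
 [ 0.495 -0.008  0.141]
 [ 0.492 -0.005  0.143]
 [ 0.479 -0.044  0.132]]
```

View pics/z1.png

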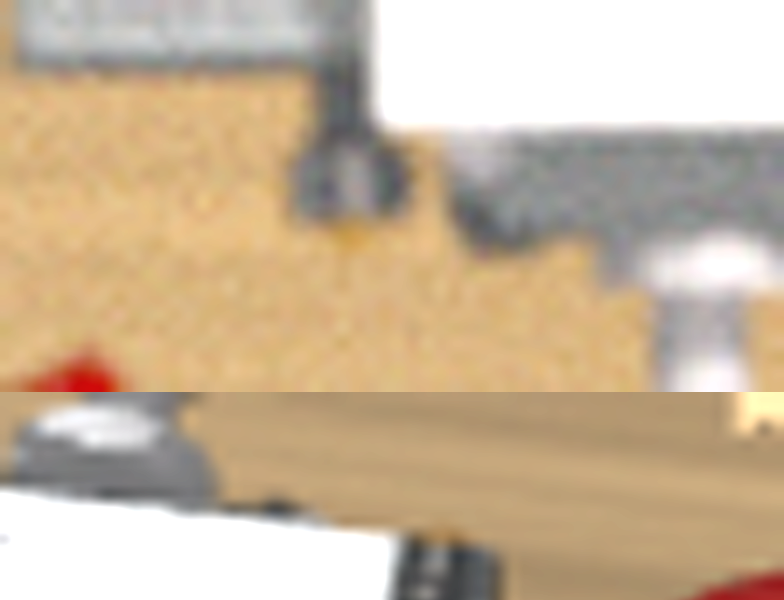

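```bash
cat >> h.py <<'E'
def ptr(n=4):
    """pointer tip y and mark y in the top view, averaged"""
    A=[];B=[]
    for _ in range(n):
        d=arm.get_image('top');W=world(d);A.append(W);B.append(d['color'].astype(float))
    W=np.nanmean(A,0);im=np.mean(B,0)
    x,y,z=[W[...,i] for i in range(3)]
    m=(z>.127)&(z<.150)&(x>.488)&(x<.5045)&(y>-.06)&(y<.08)
    v,u=np.where(m)
    for r in np.unique(v): print('row',r,'x %.3f y mid %.4f n %d'%(x[r,u[v==r]].mean(),y[r,u[v==r]].mean(),(v==r).sum()))
    M=cv2.Rodrigues(np.array(d['rvec'],float))[0];c=-M.T@np.array(d['tvec']).ravel()
    for r in (217,218,219,220,221):
        g=im[r,282:295].mean(-1); print(r,g.round(0).astype(int))
    print([ (uu,round(float((c+ (M.T@np.array([(uu-d['cx'])/d['fx'],(219-d['cy'])/d['fy'],1]))*((.12-c[2])/(M.T@np.array([(uu-d['cx'])/d['fx'],(219-d['cy'])/d['fy'],1]))[2]))[1]),4)) for uu in (284,286,288,290)])
E
python3 - <<'E'
from h import *
ptr(4)
print(rows([(.427,-.175,.175),(.427,-.1476,.1636),(.427,-.097,.193)],0))
E
```

```text
row 215 x 0.504 y mid -0.0055 n 5
row 216 x 0.501 y mid -0.0054 n 5
row 217 x 0.498 y mid -0.0054 n 5
row 218 x 0.495 y mid -0.0054 n 3
row 219 x 0.492 y mid -0.0053 n 1
217 [102  86  77  69  62  78  86  65  60  60  79  92  97]
218 [101  86  74  66  64  82  89  73  55  60  79  94  92]
219 [104  86  75  66  66  85  94  79  58  60  81  95  88]
220 [107  90  77  69  63  81  92  78  61  66  81 100  89]
221 [106  95  84  76  71  74  87  82  79  79  95 103  93]
[(284, 0.0311), (286, 0.0247), (288, 0.0183), (290, 0.0119)]
pos [ 0.4272 -0.1254  0.2154] j7 0.52
[[np.float64(-0.05), np.float64(-0.0), np.float64(0.04), np.float64(0.004)], [np.float64(-0.022), np.float64(-0.0), np.float64(0.052), np.float64(0.004)], [np.float64(0.028), np.float64(-0.0), np.float64(0.022), np.float64(0.004)]]
```

Emit:
jog_arm:
  moves:
    - [-0.05,0,0,0]
    - [-0.05,0,0.04,0]
    - [-0.022,0,0.052,0]
    - [-0.017,0,0.046,0]
    - [-0.0115,0,0.0415,0]
    - [-0.005,0,0.037,0]
    - [0.0005,0,0.033,0]
    - [0.0075,0,0.03,0]
    - [0.014,0,0.0265,0]
    - [0.02,0,0.024,0]
    - [0.024,0,0.023,0]
    - [0.024,0,0.023,0]
    - [0.024,0,0.023,0]

```text
clock: 13.5
position: [0.4273, -0.1026, 0.1929]
ee_rot: [-2.219, -2.223, -0.0]
force: [-0.3, -0.7, -0.0]
width: 0.007
gripper_force: 0.0
```

```bash
python3 - <<'E'
from h import *
print(rows([(0,0,0)]));ptr(4);knobs()
E
```

```text
pos [ 0.4273 -0.1026  0.1929] j7 0.52
[[np.float64(0.103), np.float64(-0.427), np.float64(0.193), 0]]
row 215 x 0.504 y mid 0.0182 n 4
row 216 x 0.501 y mid 0.0181 n 4
row 217 x 0.498 y mid 0.0182 n 4
row 218 x 0.495 y mid 0.0198 n 3
row 219 x 0.492 y mid 0.0182 n 2
217 [ 99  82  62  53  68  95 112 116 105  86  84  92  83]
218 [ 98  80  59  54  62  88 107 111  91  74  81  94  88]
219 [106  83  62  54  63  87 104  96  69  61  82  98  87]
220 [107  87  65  55  59  82  95  78  65  65  85 100  89]
221 [110  95  80  69  70  77  87  79  76  82  95 102  94]
[(284, 0.0311), (286, 0.0247), (288, 0.0183), (290, 0.0119)]
knob th -9 r 0.085 68
knob th 55 r 0.009 61
knob th -127 r 0.088 60
knob th 113 r 0.082 66
```

```bash
python3 - <<'E'
from h import *
out=[]
for n,P in(('top',(.495,.018,.125)),('side',(.495,.018,.125))):
    c=np.mean([arm.get_image(n)['color'] for _ in range(8)],0); d=arm.get_image(n)
    u,v=proj(d,P)[0].round().astype(int);print(n,u,v)
    c=c[v-6:v+6,u-12:u+12,::-1]; c=np.clip((c-40)*1.7,0,255).astype(np.uint8)
    out.append(cv2.resize(c,None,fx=24,fy=24,interpolation=cv2.INTER_CUBIC))
    if n=='top':
        g=c.mean(-1); print(g[:,4:18].round().astype(int))
cv2.imwrite('pics/z2.png',np.vstack(out))
E
```

```text
top 288 218
[[101 133 211 243 243 243 242 242 242 242 240 241 243 241]
 [106 136 208 242 243 240 241 239 240 240 241 241 239 241]
 [108 124 181 211 209 207 206 211 215 215 214 213 213 212]
 [110 111 134 143 132 118 123 142 156 158 154 148 143 146]
 [105 109 106  96  63  42  55 102 127 130 123 102  94  98]
 [108 106 101  75  35  24  42  93 123 128 113  79  73  89]
 [106 109 102  73  34  20  38  83 117 119  87  54  69  92]
 [110 113 111  75  36  24  34  76 107  94  53  35  69  98]
 [117 120 112  80  42  27  33  69  91  70  37  42  73  99]
 [120 119 116  91  64  52  48  62  75  68  59  69  90 108]
 [120 121 120 112 102  92  77  71  76  81  93 104 111 115]
 [118 116 119 116 116 112  99  92  93 101 111 116 116 116]]
side 232 168
```

View pics/z2.png

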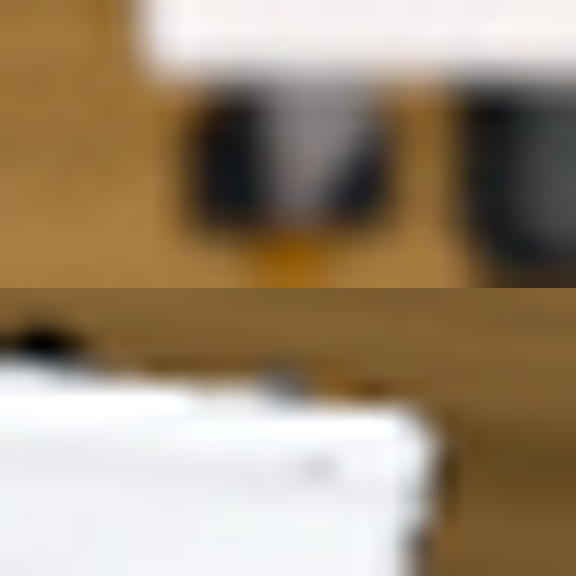

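The top crop shows the pointer triangle tapering onto the white line at about (298,200). I'll check the depth pixels in both views.

```bash
python3 - <<'E'
from h import *
for n in('top','side'):
    W=np.nanmedian([world(arm.get_image(n)) for _ in range(6)],0);x,y,z=[W[...,i] for i in range(3)]
    m=(z>.100)&(z<.152)&(x>.474)&(x<.5075)&(y>-.012)&(y<.06)
    for v in np.unique(np.where(m)[0]): print(n,v,[(int(u),*(int(round(q*1000)) for q in W[v,u])) for u in np.where(m[v])[0]])
E
```

```text
top 215 [(285, 505, 28, 116), (286, 505, 24, 115), (287, 504, 23, 140), (288, 504, 20, 141), (289, 504, 17, 139), (290, 504, 13, 139), (296, 505, -9, 105), (297, 505, -11, 117)]
top 216 [(285, 502, 27, 114), (286, 502, 24, 113), (287, 501, 23, 139), (288, 501, 20, 139), (289, 501, 17, 138), (290, 501, 13, 139), (296, 502, -9, 104), (297, 502, -11, 118)]
top 217 [(283, 499, 34, 115), (284, 498, 31, 120), (285, 498, 28, 118), (286, 498, 25, 119), (287, 498, 23, 138), (288, 498, 20, 138), (289, 498, 17, 140), (290, 498, 13, 138), (291, 498, 9, 120), (296, 499, -9, 102), (297, 498, -11, 118)]
top 218 [(283, 495, 34, 117), (284, 495, 31, 119), (285, 495, 28, 119), (286, 495, 25, 121), (287, 495, 23, 138), (288, 495, 20, 140), (289, 495, 17, 138), (290, 495, 12, 121), (291, 495, 9, 119), (296, 495, -9, 102), (297, 495, -11, 117)]
top 219 [(283, 492, 34, 118), (284, 492, 31, 120), (285, 492, 28, 118), (286, 492, 25, 122), (287, 492, 22, 121), (288, 492, 20, 139), (289, 492, 17, 139), (290, 492, 12, 118), (291, 492, 9, 119), (296, 492, -9, 104), (297, 492, -10, 121)]
top 220 [(283, 489, 34, 115), (284, 489, 31, 120), (285, 489, 28, 120), (286, 489, 25, 121), (287, 489, 22, 120), (288, 489, 18, 118), (289, 489, 15, 118), (290, 489, 12, 121), (291, 489, 9, 119), (296, 489, -9, 101), (297, 489, -11, 118)]
top 221 [(283, 486, 34, 111), (284, 486, 31, 118), (285, 486, 28, 122), (286, 486, 25, 121), (287, 486, 22, 122), (288, 486, 18, 118), (289, 486, 15, 119), (290, 486, 12, 121), (291, 486, 9, 120), (297, 486, -11, 117)]
top 222 [(286, 482, 24, 111), (287, 482, 21, 115), (288, 482, 18, 115), (297, 482, -11, 116)]
top 223 [(286, 479, 24, 112), (287, 479, 21, 115), (288, 479, 18, 114)]
side 165 [(232, 492, 18, 140)]
side 166 [(232, 495, 18, 139), (233, 482, 18, 117), (234, 481, 21, 116), (235, 478, 23, 112)]
side 167 [(227, 507, 6, 150)]
```

Emit:
jog_arm:
  moves:
    - [0.002,0,0,0]
    - [0.004,0,-0.001,0]
    - [0.006,0,-0.001,0]
    - [0.006,0,-0.001,0]
    - [0.006,0,-0.001,0]

```text
clock: 15.88
position: [0.4274, -0.0965, 0.1939]
ee_rot: [-2.219, -2.224, -0.0]
force: [-0.4, 0.2, 0.1]
width: 0.004
gripper_force: 0.0
```

```bash
cat > p2.py <<'E'
from h import *
o=arm.observe();print(o['position'])
W=np.nanmedian([world(arm.get_image('top')) for _ in range(6)],0);z=W[...,2]
for v in range(214,221): u=np.where((z[v,280:296]>.13)&(z[v,280:296]<.152))[0]+280;print(v,u,W[v,u,1].round(4))
c=np.mean([arm.get_image('top')['color'] for _ in range(8)],0).mean(-1);print(c[214:224,282:295].round().astype(int))
E
python3 p2.py
```

```text
[ 0.42736747 -0.09647266  0.19389299]
214 [] []
215 [286 287 288 289] [0.0261 0.023  0.0196 0.0164]
216 [286 287 288 289 290] [0.0259 0.0228 0.0198 0.0164 0.0133]
217 [286 287 288 289 290] [0.026  0.023  0.0198 0.0168 0.0132]
218 [287 288 289] [0.023  0.0196 0.0165]
219 [288] [0.02]
220 [] []
[[158 168 164 162 164 166 166 167 165 165 166 165 162]
 [123 126 117 111 120 132 132 133 130 126 126 127 117]
 [103  95  77  71  97 114 117 115 104  93  93 100  88]
 [100  83  60  60  89 109 117 110  92  71  80  93  86]
 [100  82  59  56  74  95 105  96  75  61  79  94  87]
 [104  86  60  51  61  81  94  82  60  59  80  98  89]
 [106  87  64  58  60  79  92  79  61  62  83 100  90]
 [108  94  79  71  69  78  87  81  78  81  93 104  95]
 [110 105  98  96  87  80  84  88  96 101 107 111 102]
 [109 108 109 105 100  94  96  99 105 108 109 110 107]]
```

Emit:
jog_arm:
  moves:
    - [-0.015,0,0,0]
    - [-0.015,0,-0.05,0]
    - [-0.015,-0.02,-0.11,0]
    - [0.06,-0.05,-0.15,0]
    - [0.12,-0.05,-0.15,0]
    - [0.15,-0.05,-0.15,0]
    - [0.15,-0.05,-0.15,0]
  hand: 0.0918

```text
clock: 17.45
position: [0.3766, 0.0571, 0.3445]
ee_rot: [2.212, 2.231, 0.002]
force: [0.5, -0.9, -0.2]
width: 0.72
gripper_force: 0.0
```

```bash
python3 - <<'E'
from h import *
np.set_printoptions(precision=3,suppress=True,linewidth=180)
c=np.load('c0.npz');print(c['tc'][214:224,282:295].mean(-1).round().astype(int));zz=c['T'][...,2]
for v in(217,219,220): print([round(float(q),3) for q in zz[v,280:295]])
t=arm.get_image('top');s=arm.get_image('side')
W=world(t);V=world(s);np.savez('c1.npz',T=W,S=V,tc=t['color'],sc=s['color'])
x,y,z=[W[...,i] for i in range(3)]
m=(z>.1485)&(z<.2)&(x>.515)&(x<.675)&(y>-.19)&(y<.005)
n,l,st,cc=cv2.connectedComponentsWithStats(m.astype(np.uint8))
for i in range(1,n):
    if st[i,4]>20:
        P=W[l==i];print(st[i],'z',np.percentile(P[:,2],[5,50,95]),cv2.minAreaRect(P[:,:2].astype(np.float32)))
        hi=P[P[:,2]>.178]
        if len(hi)>4: print('   leg',len(hi),hi.mean(0),cv2.minAreaRect(hi[:,:2].astype(np.float32)))
cv2.imwrite('pics/t2.png',cv2.resize(t['color'][150:220,270:370,::-1],None,fx=8,fy=8,interpolation=cv2.INTER_CUBIC))
E
```

```text
[[100 103  98  86  86  79  78  86  87  96 103 102  90]
 [ 95  99  91  84  72  84  76  79  88  99 102 100  85]
 [105  96  82  74  78  95  93  83  84  91  96 100  86]
 [ 98  84  79  81  86 114 117  99  84  79  87  93  85]
 [101  82  72  75  87 117 130 105  80  81  93  96  86]
 [103  82  76  77  85 115 130 106  82  79  91  96  83]
 [107  89  74  78  88 114 127 107  89  81  94 103  89]
 [104  88  88  84  76  93 112  94  91  86  99 102  96]
 [109 100 100  91  86  85  88  93  94  97 100 108 101]
 [105 109 106 102  99  91  91 100 103 104 108 107 104]]
[0.004, -0.002, 0.0, 0.12, 0.118, 0.122, 0.117, 0.119, 0.118, 0.125, 0.117, 0.12, 0.0, 0.002, 0.036]
[-0.006, -0.0, 0.004, 0.119, 0.122, 0.122, 0.115, 0.123, 0.126, 0.121, 0.12, 0.119, -0.002, 0.001, 0.035]
[0.003, nan, -0.001, 0.115, 0.115, 0.118, 0.12, 0.122, 0.121, 0.118, 0.124, 0.122, 0.002, 0.002, 0.035]
[351 161   3  51  76] z [0.149 0.154 0.159] ((0.5940506458282471, -0.17971351742744446), (0.006015106104314327, 0.15664279460906982), 89.75434112548828)
[293 163  10  18 125] z [0.149 0.153 0.185] ((0.6407626867294312, -0.010473600588738918), (0.029023177921772003, 0.05498122051358223), 89.55863189697266)
   leg 18 [ 0.619 -0.004  0.184] ((0.6195891499519348, -0.0037878919392824173), (0.01832396350800991, 0.007562993094325066), 72.77397155761719)
[330 187  15  17 189] z [0.15  0.154 0.186] ((0.5671406388282776, -0.1336093693971634), (0.03636283427476883, 0.05290805548429489), 77.07365417480469)
   leg 36 [ 0.546 -0.128  0.185] ((0.5453707575798035, -0.12848855555057526), (0.035489682108163834, 0.007977482862770557), 78.39014434814453)
[312 188  14  18 189] z [0.156 0.17  0.175] ((0.5606058835983276, -0.07303832471370697), (0.03303780406713486, 0.05087055638432503), 75.24966430664062)
```

View pics/t2.png

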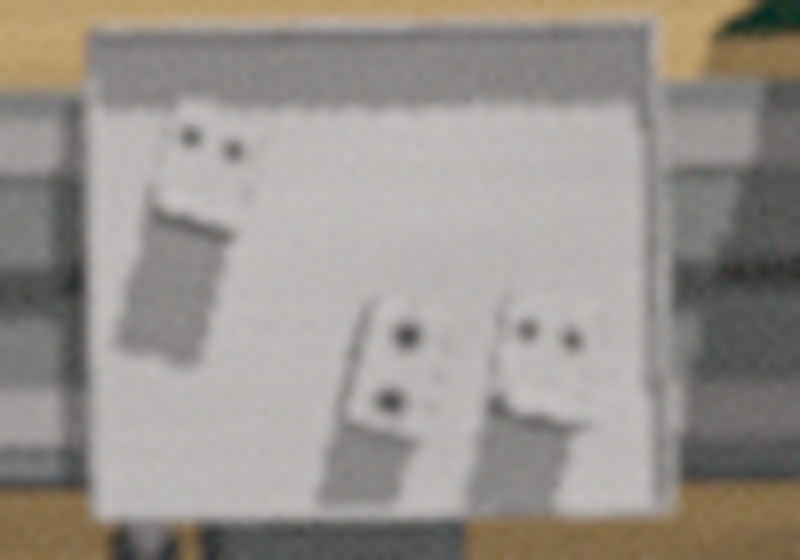

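The tray shows bracket A at (200,170), the block at (390,370) and bracket B at (545,360), each with its leg or edge towards the robot and yawed about −12 to −17°.

```bash
python3 - <<'E'
from h import *
np.set_printoptions(precision=3,suppress=True,linewidth=180)
c=np.load('c1.npz');c0=np.load('c0.npz')
for nm in('T','S'):
    W=c[nm];x,y,z=[W[...,i] for i in range(3)]
    for a,b in((-.16,-.1),(-.05,.012)):
        P=W[(z>.174)&(z<.2)&(x>.515)&(x<.66)&(y>a)&(y<b)];q=np.median(P[:,2])
        P=P[P[:,2]>.18] if len(P) else P
        print(nm,len(P),P.mean(0),cv2.minAreaRect(P[:,:2].astype(np.float32)))
    P=W[(z>.165)&(z<.178)&(x>.52)&(x<.62)&(y>-.105)&(y<-.04)];print(nm,'block',len(P),P.mean(0),cv2.minAreaRect(P[:,:2].astype(np.float32)))
    W=c0[nm];x,y,z=[W[...,i] for i in range(3)]
    for k,a,b in(('tote',.125,.30),('carton',.33,.495)):
        P=W[(z>.072)&(z<.088)&(x>.33)&(x<.64)&(y>a)&(y<b)]; print(nm,k,len(P),cv2.minAreaRect(P[:,:2].astype(np.float32)),np.percentile(P[:,:2],[2,98],axis=0).ravel())
E
```

```text
T 36 [ 0.546 -0.128  0.185] ((0.5453707575798035, -0.12848855555057526), (0.035489682108163834, 0.007977482862770557), 78.39014434814453)
T 22 [ 0.62  -0.001  0.185] ((0.620469868183136, -0.0010572122409939766), (0.02408895082771778, 0.0075425319373607635), 72.5702896118164)
T block 170 [ 0.561 -0.073  0.17 ] ((0.5610507726669312, -0.07336623221635818), (0.03219691663980484, 0.05003838613629341), 74.4194107055664)
T tote 506 ((0.5554793477058411, 0.21240702271461487), (0.15625637769699097, 0.17052553594112396), 89.14405059814453) [0.47  0.134 0.636 0.29 ]
T carton 583 ((0.4908334016799927, 0.41236162185668945), (0.2906777560710907, 0.14978235960006714), 0.8625675439834595) [0.351 0.339 0.601 0.485]
S 37 [ 0.548 -0.129  0.185] ((0.5490912199020386, -0.12991808354854584), (0.03534833714365959, 0.009951469488441944), 81.88512420654297)
S 27 [ 0.623 -0.002  0.185] ((0.6226916909217834, -0.001206871122121811), (0.027068516239523888, 0.008233520202338696), 73.2031478881836)
S block 171 [ 0.565 -0.074  0.171] ((0.5635008811950684, -0.07418406009674072), (0.03301580995321274, 0.051273051649332047), 75.67317962646484)
S tote 555 ((0.55462646484375, 0.2109132558107376), (0.1557065099477768, 0.17009837925434113), 89.09803771972656) [0.471 0.134 0.635 0.288]
S carton 575 ((0.4933803081512451, 0.411068320274353), (0.2894304394721985, 0.1479732096195221), 0.5721261501312256) [0.354 0.338 0.56  0.483]
```

```bash
python3 - <<'E'
from h import *
print(rows([(.547,-.1285,.26),(.547,-.1285,.170)],-.185))
E
```

```text
pos [0.3771 0.0538 0.3439] j7 -0.43
[[np.float64(-0.183), np.float64(0.169), np.float64(0.084), np.float64(0.189)], [np.float64(-0.183), np.float64(0.169), np.float64(0.174), np.float64(0.189)]]
```

Emit:
jog_arm:
  moves:
    - [-0.06,0.055,0.03,0.06]
    - [-0.12,0.11,0.06,0.12]
    - [-0.183,0.169,0.08,0.189]
    - [-0.183,0.169,0.084,0.189]
    - [-0.183,0.169,0.084,0.189]
    - [-0.183,0.169,0.13,0.189]
    - [-0.183,0.169,0.16,0.189]
    - [-0.183,0.169,0.174,0.189]
    - [-0.183,0.169,0.174,0.189]
  hand: 0.036

```text
clock: 18.68
position: [0.5459, -0.1303, 0.1699]
ee_rot: [2.42, 2.003, -0.002]
force: [-0.7, 1.0, 0.2]
width: 0.395
gripper_force: 0.0
```

Emit:
jog_arm:
  moves:
    - [0,0,0,0]
    - [0,0,0,0]
    - [0,0,0,0]
    - [0,0,0,0]
    - [0,0,0,0]
  hand: 0
  newtons: 30

```text
clock: 19.3
position: [0.5469, -0.1293, 0.1705]
ee_rot: [2.419, 2.004, 0.002]
force: [-0.3, 2.1, 6.0]
width: 0.084
gripper_force: 30.0
```

Emit:
jog_arm:
  moves:
    - [0,0,-0.03,0]
    - [0,0,-0.08,0]
    - [0,0,-0.11,0]

```text
clock: 19.68
position: [0.5466, -0.1298, 0.2819]
ee_rot: [2.419, 2.003, 0.001]
force: [1.7, -0.0, -1.4]
width: 0.084
gripper_force: 30.0
```

```bash
python3 - <<'E'
from h import *
o=arm.observe();print(o['width']*92,o['gripper_force'])
print(rows([(.44,.412,.28),(.44,.412,.048)],-.05))
E
```

```text
7.729609572402911 29.994560480117798
pos [ 0.5466 -0.1298  0.2819] j7 0.39
[[np.float64(0.512), np.float64(-0.206), np.float64(0.002), np.float64(-0.137)], [np.float64(0.512), np.float64(-0.206), np.float64(0.234), np.float64(-0.137)]]
```

Emit:
jog_arm:
  moves:
    - [0.06,-0.027,0,-0.02]
    - [0.12,-0.054,0,-0.04]
    - [0.18,-0.08,0,-0.06]
    - [0.24,-0.107,0,-0.08]
    - [0.3,-0.133,0,-0.1]
    - [0.36,-0.16,0,-0.12]
    - [0.42,-0.187,0,-0.137]
    - [0.47,-0.21,0,-0.137]
    - [0.516,-0.23,0,-0.137]
    - [0.516,-0.23,0,-0.137]
    - [0.516,-0.23,0,-0.137]
    - [0.516,-0.23,0.06,-0.137]
    - [0.516,-0.23,0.12,-0.137]
    - [0.516,-0.23,0.18,-0.137]
    - [0.516,-0.23,0.215,-0.137]
    - [0.516,-0.23,0.234,-0.137]
    - [0.516,-0.23,0.234,-0.137]
    - [0.516,-0.23,0.234,-0.137]

```text
clock: 21.92
position: [0.4176, 0.4207, 0.0476]
ee_rot: [-2.277, -2.164, -0.004]
force: [-0.7, -0.1, -0.5]
width: 0.081
gripper_force: 30.0
```

```bash
python3 - <<'E'
from h import *
o=arm.observe();print(o['width']*92,o['position'],o['force'])
W=world(arm.get_image('side'));x,y,z=[W[...,i] for i in range(3)]
m=(y>.42)&(y<.472)&(x>.3)&(x<.62)&(z<.03);print('inside floor/out x',np.histogram(x[m&(z>.0025)&(z<.012)],np.arange(.3,.62,.02)))
E
```

```text
7.450096152814809 [0.41755615 0.42072791 0.04756359] [-0.65944153 -0.1081539  -0.46477198]
inside floor/out x (array([ 0,  0,  0,  0,  5,  0,  0, 37, 66, 64,  1,  0,  3, 27, 22]), array([0.3 , 0.32, 0.34, 0.36, 0.38, 0.4 , 0.42, 0.44, 0.46, 0.48, 0.5 ,
       0.52, 0.54, 0.56, 0.58, 0.6 ]))
```

Emit:
jog_arm:
  moves:
    - [0,0,0.004,0]
    - [0,0,0.004,0]
    - [0,0,0.004,0]
    - [0,0,-0.05,0]
    - [0,0,-0.11,0]
    - [0,0,-0.17,0]
    - [0,0,-0.23,0]
    - [0,0,-0.23,0]
  hand: 0.036

```text
clock: 22.98
position: [0.4187, 0.4212, 0.2807]
ee_rot: [-2.276, -2.164, -0.012]
force: [-0.3, 0.6, -1.2]
width: 0.39
gripper_force: 0.0
```

```bash
cat > parts.py <<'E'
from h import *
np.set_printoptions(precision=3,suppress=True,linewidth=180)
for nm in('top','side'):
    W=world(arm.get_image(nm));x,y,z=[W[...,i] for i in range(3)]
    m=(z>.163)&(z<.2)&(x>.515)&(x<.67)&(y>-.2)&(y<.015)|(z>.175)&(z<.2)&(x>.515)&(x<.67)&(y>-.2)&(y<.028)
    n,l,st,cc=cv2.connectedComponentsWithStats(m.astype(np.uint8))
    for i in range(1,n):
        if st[i,4]>8: P=W[l==i];print(nm,st[i,4],'z',np.median(P[:,2]),cv2.minAreaRect(P[:,:2].astype(np.float32)))
    m=(z>.02)&(z<.07)&(y>.352)&(y<.47)&(x>.345)&(x<.5);print(nm,'in carton',W[m].mean(0) if m.any() else 0,m.sum())
    m=(z>.012)&(z<.07)&(y>.15)&(y<.265)&(x>.475)&(x<.62);print(nm,'in tote',W[m].mean(0) if m.any() else 0,m.sum())
E
python3 parts.py; python3 -c "
from h import *
print(rows([(.563,-.0737,.26),(.563,-.0737,.16)],1.308))"
```

```text
top 41 z 0.18394062870920766 ((0.6215128898620605, 0.004094196483492851), (0.035072918981313705, 0.008599177934229374), 73.99600982666016)
top 173 z 0.1708305729104889 ((0.56169193983078, -0.07325490564107895), (0.03205550089478493, 0.04997852072119713), 75.25186157226562)
top in carton [0.376 0.406 0.051] 110
top in tote [0.55  0.203 0.013] 4
side 171 z 0.1710914180980214 ((0.563541054725647, -0.07451121509075165), (0.03281281143426895, 0.051347341388463974), 75.17711639404297)
side 61 z 0.18275635053550102 ((0.6240689754486084, 0.002551743760704994), (0.03531331196427345, 0.009764770045876503), 74.05323028564453)
side in carton [0.376 0.412 0.044] 351
side in tote [0.483 0.209 0.041] 281
pos [0.4163 0.4206 0.2762] j7 -0.46
[[np.float64(-0.486), np.float64(0.171), np.float64(0.016), np.float64(-1.358)], [np.float64(-0.487), np.float64(0.171), np.float64(0.116), np.float64(-1.358)]]
```

```bash
python3 -c "
from h import *
print(rows([(.623,.0035,.26),(.623,.0035,.17)],-.28))"
```

```text
pos [0.4163 0.4206 0.2762] j7 -0.46
[[np.float64(-0.406), np.float64(0.227), np.float64(0.016), np.float64(0.23)], [np.float64(-0.406), np.float64(0.227), np.float64(0.106), np.float64(0.23)]]
```

Emit:
jog_arm:
  moves:
    - [-0.054,0.03,0,0.05]
    - [-0.108,0.06,0,0.1]
    - [-0.162,0.09,0,0.15]
    - [-0.216,0.12,0,0.2]
    - [-0.27,0.151,0,0.23]
    - [-0.324,0.181,0,0.23]
    - [-0.378,0.211,0,0.23]
    - [-0.406,0.227,0.01,0.23]
    - [-0.406,0.227,0.016,0.23]
    - [-0.406,0.227,0.016,0.23]
    - [-0.406,0.227,0.06,0.23]
    - [-0.406,0.227,0.09,0.23]
    - [-0.406,0.227,0.106,0.23]
    - [-0.406,0.227,0.106,0.23]
    - [-0.406,0.227,0.106,0.23]

```text
clock: 24.95
position: [0.6233, 0.0038, 0.171]
ee_rot: [2.509, 1.89, 0.002]
force: [-0.1, -0.5, 0.2]
width: 0.394
gripper_force: 0.0
```

Emit:
jog_arm:
  moves:
    - [0,0,0,0]
    - [0,0,0,0]
    - [0,0,0,0]
    - [0,0,0,0]
    - [0,0,0,0]
    - [0,0,-0.03,0]
    - [0,0,-0.08,0]
    - [0,0,-0.11,0]
  hand: 0

```text
clock: 25.95
position: [0.6228, 0.0034, 0.2818]
ee_rot: [2.51, 1.889, 0.001]
force: [1.5, 0.2, -0.4]
width: 0.089
gripper_force: 27.9
```

```bash
python3 -c "
from h import *
o=arm.observe();print(o['width']*92,o['gripper_force'])
print(rows([(.41,.395,.28),(.41,.395,.052)],-.05))"; python3 parts.py
```

```text
8.203813233401613 27.946936916559935
pos [0.6228 0.0034 0.2818] j7 0.10
[[np.float64(0.317), np.float64(-0.313), np.float64(0.002), np.float64(-0.23)], [np.float64(0.317), np.float64(-0.313), np.float64(0.23), np.float64(-0.23)]]
top in carton [0.376 0.406 0.052] 113
top in tote [0.553 0.22  0.013] 6
side 35 z 0.17189193669833874 ((0.5637626647949219, -0.06877332925796509), (0.02167927846312523, 0.015089668333530426), 74.1463394165039)
side in carton [0.375 0.412 0.045] 344
side in tote [0.484 0.206 0.041] 293
```

Emit:
jog_arm:
  moves:
    - [0.042,-0.043,0,-0.03]
    - [0.084,-0.086,0,-0.06]
    - [0.126,-0.13,0,-0.09]
    - [0.168,-0.173,0,-0.12]
    - [0.21,-0.216,0,-0.15]
    - [0.252,-0.26,0,-0.18]
    - [0.28,-0.288,0,-0.21]
    - [0.298,-0.307,0,-0.23]
    - [0.298,-0.307,0,-0.23]
    - [0.298,-0.307,0,-0.23]
    - [0.298,-0.307,0,-0.23]
    - [0.298,-0.307,0.06,-0.23]
    - [0.298,-0.307,0.12,-0.23]
    - [0.298,-0.307,0.18,-0.23]
    - [0.298,-0.307,0.215,-0.23]
    - [0.298,-0.307,0.234,-0.23]
    - [0.298,-0.307,0.234,-0.23]
    - [0.298,-0.307,0.234,-0.23]

```text
clock: 28.3
position: [0.4108, 0.374, 0.0461]
ee_rot: [2.278, 2.163, -0.0]
force: [0.1, -1.2, 1.1]
width: 0.085
gripper_force: 30.7
```

```bash
python3 -c "
from h import *
o=arm.observe();print(o['width']*92,o['gripper_force'],o['position'],o['force'])"
```

```text
7.812918853728683 30.749086663126945 [0.41079557 0.37401826 0.04606304] [ 0.0928387  -1.15037026  1.08281214]
```

Release, rise, and compute the block approach.

Emit:
jog_arm:
  moves:
    - [0,0,0.004,0]
    - [0,0,0.004,0]
    - [0,0,0.004,0]
    - [0,0,-0.05,0]
    - [0,0,-0.11,0]
    - [0,0,-0.17,0]
    - [0,0,-0.23,0]
    - [0,0,-0.23,0]
  hand: 0.036

```text
clock: 29.3
position: [0.4123, 0.3759, 0.2804]
ee_rot: [-2.276, -2.165, -0.012]
force: [0.7, -1.4, -0.2]
width: 0.393
gripper_force: 0.0
```

```bash
python3 parts.py; python3 -c "
from h import *
print(rows([(.563,-.0737,.26),(.563,-.0737,.165)],1.308))
d=arm.get_image('side');W=world(d);cv2.imwrite('pics/s3.png',cv2.resize(d['color'][120:260,130:400,::-1],None,fx=2.9,fy=2.9,interpolation=cv2.INTER_CUBIC))"
```

```text
top 173 z 0.1702443646770832 ((0.5613173842430115, -0.0725758969783783), (0.03267930820584297, 0.04990692436695099), 75.55937194824219)
top in carton [0.401 0.384 0.043] 126
top in tote [0.484 0.247 0.012] 1
side 173 z 0.17093758461772376 ((0.5639027953147888, -0.07294531166553497), (0.033412717282772064, 0.049985285848379135), 74.2813491821289)
side in carton [0.384 0.407 0.043] 442
side in tote [0.483 0.209 0.041] 295
pos [0.41   0.3752 0.2763] j7 -0.44
[[np.float64(-0.441), np.float64(0.175), np.float64(0.016), np.float64(-1.357)], [np.float64(-0.441), np.float64(0.175), np.float64(0.111), np.float64(-1.357)]]
```

View pics/s3.png

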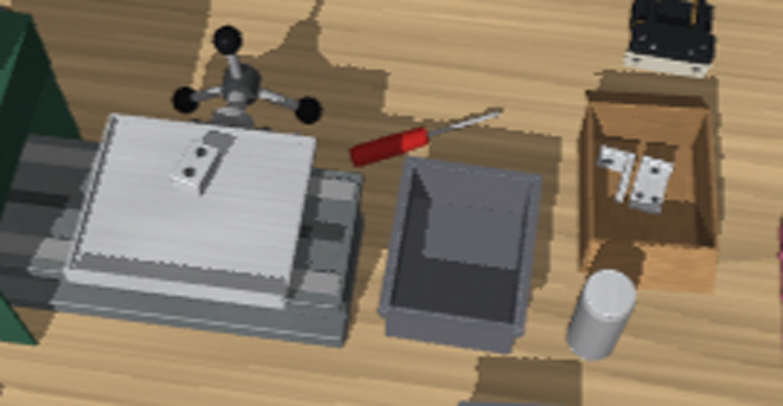

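Both brackets are in the carton at about (635,180), and the block is still in the tray at (198,165).

Emit:
jog_arm:
  moves:
    - [-0.054,0.021,0,-0.18]
    - [-0.108,0.043,0,-0.36]
    - [-0.162,0.064,0,-0.54]
    - [-0.216,0.086,0,-0.72]
    - [-0.27,0.107,0,-0.9]
    - [-0.324,0.129,0,-1.08]
    - [-0.378,0.15,0,-1.26]
    - [-0.441,0.175,0.01,-1.357]
    - [-0.441,0.175,0.016,-1.357]
    - [-0.441,0.175,0.016,-1.357]
    - [-0.441,0.175,0.016,-1.357]
    - [-0.441,0.175,0.06,-1.357]
    - [-0.441,0.175,0.1,-1.357]
    - [-0.441,0.175,0.117,-1.357]
    - [-0.441,0.175,0.117,-1.357]
    - [-0.441,0.175,0.117,-1.357]
  hand: 0.052

```text
clock: 31.45
position: [0.5636, -0.0739, 0.16]
ee_rot: [0.412, 3.113, 0.0]
force: [0.2, 0.5, 0.5]
width: 0.566
gripper_force: 0.0
```

Emit:
jog_arm:
  moves:
    - [0,0,0,0]
    - [0,0,0,0]
    - [0,0,0,0]
    - [0,0,0,0]
    - [0,0,0,0]
    - [0,0,-0.03,0]
    - [0,0,-0.08,0]
    - [0,0,-0.12,0]
  hand: 0

```text
clock: 32.45
position: [0.5627, -0.0746, 0.2803]
ee_rot: [0.414, 3.114, -0.0]
force: [1.0, -0.3, -1.9]
width: 0.346
gripper_force: 30.0
```

```bash
python3 -c "
from h import *
o=arm.observe();print(o['width']*92,o['gripper_force'])
print(rows([(.55,.209,.28),(.55,.209,.045)],1.308))"
```

```text
31.82384568172407 29.999650418758392
pos [ 0.5627 -0.0746  0.2803] j7 1.65
[[np.float64(0.086), np.float64(0.27), np.float64(0.0), np.float64(-0.001)], [np.float64(0.086), np.float64(0.27), np.float64(0.235), np.float64(-0.001)]]
```

Emit:
jog_arm:
  moves:
    - [0.02,0.05,0,0.18]
    - [0.035,0.1,0,0.36]
    - [0.05,0.15,0,0.54]
    - [0.07,0.2,0,0.72]
    - [0.09,0.25,0,0.9]
    - [0.09,0.266,0,1.08]
    - [0.09,0.266,0,1.25]
    - [0.09,0.266,0,1.308]
    - [0.09,0.266,0,1.308]
    - [0.09,0.266,0.06,1.308]
    - [0.09,0.266,0.12,1.308]
    - [0.09,0.266,0.18,1.308]
    - [0.09,0.266,0.22,1.308]
    - [0.09,0.266,0.241,1.308]
    - [0.09,0.266,0.241,1.308]
    - [0.09,0.266,0.241,1.308]

```text
clock: 34.45
position: [0.5466, 0.206, 0.0395]
ee_rot: [2.222, 2.22, 0.004]
force: [-0.0, -1.0, -0.3]
width: 0.348
gripper_force: 30.0
```

```bash
python3 -c "
from h import *
o=arm.observe();print(o['width']*92,o['gripper_force'],o['position'],o['force'],rows([(.5,.2,.3)],0))"
```

```text
pos [0.5466 0.206  0.0395] j7 0.28
31.976362024848573 29.99981313943863 [0.54656395 0.2060491  0.03949454] [-0.02473448 -0.951055   -0.25792198] [[np.float64(-0.006), np.float64(-0.046), np.float64(-0.261), np.float64(-0.001)]]
```

Emit:
jog_arm:
  moves:
    - [0,0,0,0]
    - [0,0,0,0]
    - [0,0,0,0]
    - [0,0,-0.05,0]
    - [0,0,-0.11,0]
    - [0,0,-0.17,0]
    - [0,0,-0.23,0]
    - [0.0,-0.06,-0.23,0]
    - [0.0,-0.12,-0.23,0]
    - [0.0,-0.12,-0.23,0]
  hand: 0.048

```text
clock: 35.7
position: [0.4209, 0.2079, 0.2672]
ee_rot: [-2.212, -2.223, 0.002]
force: [0.9, 0.1, 1.0]
width: 0.522
gripper_force: 0.0
```

```bash
python3 parts.py; python3 p2.py|head -8; python3 -c "
from h import *
knobs()
print(rows([(.427,-.02,.26),(.427,-.02,.20)],0))
d=arm.get_image('side');cv2.imwrite('pics/s4.png',cv2.resize(d['color'][100:300,100:440,::-1],None,fx=2.3,fy=2.3,interpolation=cv2.INTER_CUBIC))"
```

```text
top in carton [0.397 0.411 0.046] 117
top in tote [0.545 0.207 0.029] 142
side in carton [0.385 0.407 0.043] 444
side in tote [0.508 0.208 0.036] 464
[0.4247146  0.20688868 0.26819056]
214 [] []
215 [281 286 287 288 289] [0.042  0.026  0.023  0.0199 0.0167]
216 [286 287 288 289] [0.0262 0.0229 0.0199 0.0166]
217 [286 287 288 289] [0.026  0.0229 0.0198 0.0167]
218 [286 287 288 289] [0.0259 0.023  0.0198 0.0166]
219 [287 288] [0.0229 0.0199]
220 [] []
knob th -5 r 0.085 73
knob th 57 r 0.010 57
knob th -122 r 0.086 57
knob th 117 r 0.083 63
pos [0.4254 0.206  0.2679] j7 -0.16
[[np.float64(-0.226), np.float64(0.002), np.float64(0.008), np.float64(-0.001)], [np.float64(-0.226), np.float64(0.002), np.float64(0.068), np.float64(-0.001)]]
```

View pics/s4.png

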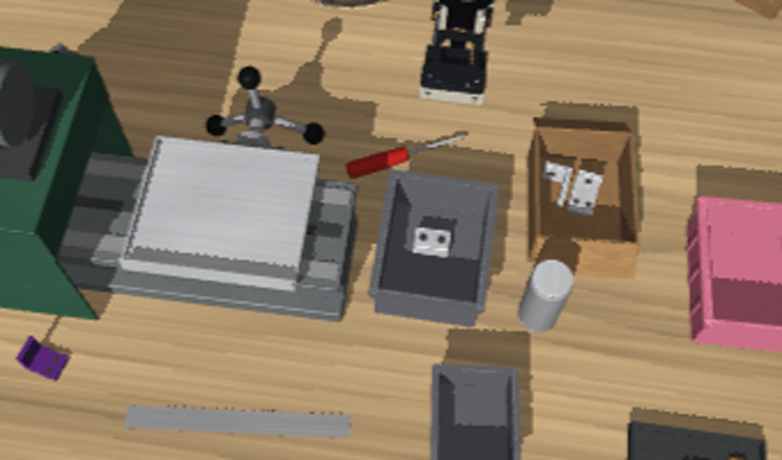

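The tray is empty, the block is in the tote at (432,237) and the brackets are in the carton. Next I wind home with the mirrored pushes.

Emit:
jog_arm:
  moves:
    - [-0.06,0.002,0,0]
    - [-0.12,0.002,0,0]
    - [-0.18,0.002,0,0]
    - [-0.215,0.002,0.01,0]
    - [-0.215,0.002,0.06,0]
    - [-0.221,0.002,0.073,0]
    - [-0.2375,0.002,0.074,0]
    - [-0.252,0.002,0.0755,0]
    - [-0.2666,0.002,0.079,0]
    - [-0.28,0.002,0.0855,0]
    - [-0.2904,0.002,0.094,0]
    - [-0.295,0.002,0.1044,0]
    - [-0.2945,0.002,0.1165,0]
    - [-0.29,0.002,0.123,0]
    - [-0.29,0.002,0.123,0]
    - [-0.27,0.002,0.07,0]
    - [-0.27,0.002,0.018,0]
    - [-0.27,0.002,0.018,0]
    - [-0.27,0.002,0.018,0]
  hand: 0
  newtons: 10

```text
clock: 38.98
position: [0.4268, -0.0632, 0.2496]
ee_rot: [-2.221, -2.221, -0.001]
force: [-0.7, -1.1, 0.0]
width: 0.008
gripper_force: 0.0
```

```bash
python3 -c "
from h import *
knobs();print(rows([(.427,-.0646,.25)],0))"
```

```text
knob th -65 r 0.086 70
knob th 56 r 0.082 74
knob th 33 r 0.009 58
knob th 174 r 0.084 18
pos [ 0.4264 -0.0635  0.2492] j7 0.31
[[np.float64(-0.001), np.float64(0.001), np.float64(-0.001), np.float64(-0.0)]]
```

Emit:
jog_arm:
  moves:
    - [0.06,0,0,0]
    - [0.12,0,0.01,0]
    - [0.12,0,0.06,0]
    - [0.12,0,0.086,0]
    - [0.097,0,0.0856,0]
    - [0.0866,0,0.075,0]
    - [0.0745,0,0.0666,0]
    - [0.061,0,0.0603,0]
    - [0.0468,0,0.0565,0]
    - [0.032,0,0.0552,0]
    - [0.017,0,0.0565,0]
    - [0.003,0,0.0603,0]
    - [-0.0105,0,0.0666,0]
    - [-0.021,0,0.075,0]
    - [-0.0256,0,0.0856,0]
    - [-0.025,0,0.0977,0]
    - [-0.0205,0,0.104,0]
    - [-0.0205,0,0.104,0]
    - [0,0,0.05,0]
    - [0,0,0,0]

```text
clock: 41.52
position: [0.4268, -0.0634, 0.251]
ee_rot: [-2.222, -2.22, 0.003]
force: [1.8, 2.2, 1.2]
width: 0.001
gripper_force: 0.0
```

Emit:
jog_arm:
  moves:
    - [0.06,0,0,0]
    - [0.12,0,0.01,0]
    - [0.12,0,0.06,0]
    - [0.12,0,0.086,0]
    - [0.097,0,0.0856,0]
    - [0.0866,0,0.075,0]
    - [0.0745,0,0.0666,0]
    - [0.061,0,0.0603,0]
    - [0.0468,0,0.0565,0]
    - [0.032,0,0.0552,0]
    - [0.017,0,0.0565,0]
    - [0.003,0,0.0603,0]
    - [-0.0105,0,0.0666,0]
    - [-0.021,0,0.075,0]
    - [-0.0256,0,0.0856,0]
    - [-0.025,0,0.0977,0]
    - [-0.0205,0,0.104,0]
    - [-0.0205,0,0.104,0]
    - [0,0,0.05,0]
    - [0,0,0,0]

```text
clock: 44.02
position: [0.4267, -0.0635, 0.251]
ee_rot: [-2.222, -2.22, 0.003]
force: [0.9, 1.4, 1.1]
width: 0.002
gripper_force: 0.0
```

```bash
cat > k.py <<'E'
from h import *
o=arm.observe();print(o['position'],o['force']);knobs()
W=world(arm.get_image('side'));x,y,z=[W[...,i] for i in range(3)]
m=(z>.14)&(z<.17)&(x>.52)&(x<.7)&(y>-.25)&(y<.1);print('tray y max',np.percentile(y[m],99))
E
python3 k.py
```

```text
[ 0.426747   -0.06347376  0.25100115] [0.87181971 1.37559082 1.07582179]
knob th -64 r 0.087 73
knob th 56 r 0.083 74
knob th 48 r 0.009 43
knob th 174 r 0.084 16
tray y max -0.12342096981794899
```

Emit:
jog_arm:
  moves:
    - [0.06,0,0,0]
    - [0.12,0,0.01,0]
    - [0.12,0,0.06,0]
    - [0.12,0,0.086,0]
    - [0.097,0,0.0856,0]
    - [0.0866,0,0.075,0]
    - [0.0745,0,0.0666,0]
    - [0.061,0,0.0603,0]
    - [0.0468,0,0.0565,0]
    - [0.032,0,0.0552,0]
    - [0.017,0,0.0565,0]
    - [0.003,0,0.0603,0]
    - [-0.0105,0,0.0666,0]
    - [-0.021,0,0.075,0]
    - [-0.0256,0,0.0856,0]
    - [-0.025,0,0.0977,0]
    - [-0.0205,0,0.104,0]
    - [-0.0205,0,0.104,0]
    - [0,0,0.05,0]
    - [0,0,0,0]

```text
clock: 46.62
position: [0.4268, -0.0635, 0.251]
ee_rot: [-2.222, -2.22, 0.003]
force: [1.3, 1.3, 0.8]
width: 0.002
gripper_force: 0.0
```

Emit:
jog_arm:
  moves:
    - [0.06,0,0,0]
    - [0.12,0,0.01,0]
    - [0.12,0,0.06,0]
    - [0.12,0,0.086,0]
    - [0.102,0,0.0856,0]
    - [0.097,0,0.0856,0]
    - [0.092,0,0.08,0]
    - [0.0866,0,0.075,0]
    - [0.082,0,0.0715,0]
    - [0.079,0,0.0695,0]
    - [0.079,0,0.0695,0]

```text
clock: 48.0
position: [0.4268, 0.0204, 0.1827]
ee_rot: [-2.213, -2.216, -0.011]
force: [-12.1, 30.1, 27.6]
width: 0.006
gripper_force: 15.1
```

```bash
python3 k.py
```

```text
[0.42683886 0.0204243  0.18268576] [-12.14304443  30.07803164  27.64205577]
knob th -77 r 0.087 70
knob th 163 r 0.085 37
tray y max -0.19776505806338973
```

Emit:
jog_arm:
  moves:
    - [0.02,0,-0.005,0]
    - [0.03,0,-0.04,0]
    - [0.03,0,-0.09,0]
    - [0.1,-0.04,-0.1,0]
    - [0.1,-0.04,-0.1,0]

```text
clock: 48.72
position: [0.3879, 0.1154, 0.282]
ee_rot: [-2.222, -2.218, -0.007]
force: [-0.0, 0.3, -0.6]
width: 0.005
gripper_force: 0.0
```

```bash
python3 k.py; python3 -c "
from h import *
c=np.load('c0.npz');W=c['S'];x,y,z=[W[...,i] for i in range(3)]
m=(z>.14)&(z<.17)&(x>.52)&(x<.7)&(y>-.25)&(y<.1);print('c0 tray y max',np.percentile(y[m],99))
d=arm.get_image('side');a=cv2.resize(d['color'][110:230,120:260,::-1],None,fx=2.8,fy=2.8,interpolation=cv2.INTER_CUBIC);b=cv2.resize(c['sc'][110:230,120:260,::-1],None,fx=2.8,fy=2.8,interpolation=cv2.INTER_CUBIC)
cv2.imwrite('pics/s5.png',np.hstack([a,b]))"
```

```text
[0.38786554 0.11543832 0.28199789] [-0.04503543  0.25054186 -0.57296689]
knob th 42 r 0.082 78
knob th -78 r 0.087 69
knob th 49 r 0.008 41
knob th 162 r 0.082 37
tray y max -0.19758694982752611
c0 tray y max -0.20582777950328907
```

View pics/s5.png

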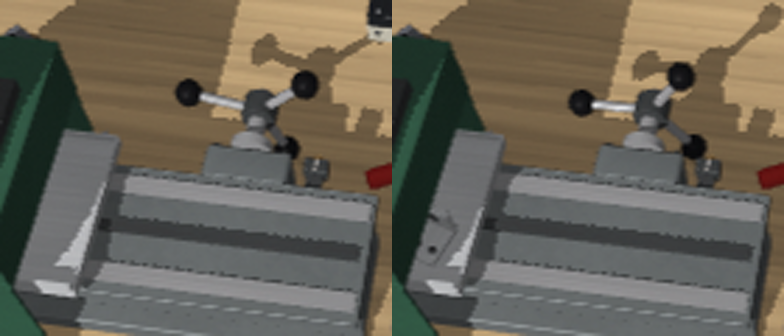

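The tray (left panel) is about 8 mm short of its original home (right panel). I'll retry gently, with the finger lower beside the knob.

```bash
python3 -c "
from h import *
print(rows([(.427,.05,.25),(.427,.05,.172),(.427,.03,.172),(.427,.022,.173)],0))"
```

```text
pos [0.3876 0.1152 0.2815] j7 -0.47
[[np.float64(-0.065), np.float64(0.039), np.float64(0.031), np.float64(0.001)], [np.float64(-0.066), np.float64(0.039), np.float64(0.109), np.float64(0.001)], [np.float64(-0.086), np.float64(0.039), np.float64(0.109), np.float64(0.001)], [np.float64(-0.094), np.float64(0.039), np.float64(0.108), np.float64(0.001)]]
```

Emit:
jog_arm:
  moves:
    - [-0.065,0.039,0.03,0]
    - [-0.065,0.039,0.03,0]
    - [-0.065,0.039,0.08,0]
    - [-0.065,0.039,0.109,0]
    - [-0.075,0.039,0.109,0]
    - [-0.084,0.039,0.109,0]
    - [-0.087,0.039,0.109,0]
    - [-0.09,0.039,0.109,0]
    - [-0.09,0.039,0.109,0]

```text
clock: 50.0
position: [0.4264, 0.0252, 0.1718]
ee_rot: [2.222, 2.221, 0.002]
force: [-0.2, -0.6, -0.6]
width: 0.004
gripper_force: 0.0
```

```bash
python3 k.py
```

```text
[0.42641047 0.02521565 0.17184583] [-0.20472465 -0.64620807 -0.60469971]
knob th -78 r 0.087 68
knob th 43 r 0.009 28
knob th 163 r 0.085 36
tray y max -0.19759510790752158
```

Emit:
jog_arm:
  moves:
    - [-0.002,0,-0.001,0]
    - [-0.004,0,-0.002,0]
    - [-0.006,0,-0.004,0]
    - [-0.006,0,-0.004,0]

```text
clock: 50.6
position: [0.4263, 0.0191, 0.1756]
ee_rot: [-2.223, -2.22, -0.001]
force: [-0.8, 2.3, 2.0]
width: 0.005
gripper_force: 1.3
```

```bash
python3 k.py
```

```text
[0.42627643 0.01911791 0.17561818] [-0.78921415  2.3369556   2.02034899]
knob th -80 r 0.087 70
knob th 160 r 0.085 40
tray y max -0.19916577332920385
```

Emit:
jog_arm:
  moves:
    - [-0.002,0,-0.001,0]
    - [-0.004,0,-0.003,0]
    - [-0.006,0,-0.004,0]
    - [-0.006,0,-0.004,0]

```text
clock: 51.2
position: [0.4262, 0.0125, 0.1794]
ee_rot: [2.223, 2.219, -0.0]
force: [0.0, 0.6, 0.6]
width: 0.005
gripper_force: 0.3
```

```bash
python3 k.py
```

```text
[0.42616256 0.01249649 0.1794219 ] [0.02402278 0.6266678  0.57678315]
knob th -85 r 0.087 67
knob th 154 r 0.084 50
tray y max -0.20242219731146316
```

Emit:
jog_arm:
  moves:
    - [-0.002,0,-0.001,0]
    - [-0.004,0,-0.003,0]
    - [-0.006,0,-0.004,0]
    - [-0.006,0,-0.004,0]

```text
clock: 51.8
position: [0.4262, 0.0067, 0.1835]
ee_rot: [2.223, 2.22, 0.0]
force: [0.5, 0.2, -0.6]
width: 0.006
gripper_force: 0.0
```

```bash
python3 k.py
```

```text
[0.42615829 0.00669853 0.18349764] [ 0.48857607  0.19835696 -0.60025917]
knob th -90 r 0.088 64
knob th 151 r 0.084 59
tray y max -0.20482968707448732
```

Emit:
jog_arm:
  moves:
    - [-0.001,0,-0.001,0]
    - [-0.002,0,-0.001,0]
    - [-0.003,0,-0.002,0]
    - [-0.003,0,-0.002,0]

```text
clock: 52.4
position: [0.4258, 0.0048, 0.1852]
ee_rot: [-2.221, -2.22, -0.0]
force: [0.9, 5.5, -3.1]
width: 0.006
gripper_force: 2.4
```

```bash
python3 k.py
```

```text
[0.42581466 0.00478267 0.18522504] [ 0.87531226  5.51394625 -3.10728657]
knob th -92 r 0.087 65
knob th 150 r 0.083 55
tray y max -0.2053299563478076
```

Emit:
jog_arm:
  moves:
    - [-0.001,0,0,0]
    - [-0.001,0,0,0]
    - [0.015,0,0,0]
    - [0.025,0,-0.04,0]
    - [0.025,0,-0.1,0]
    - [0.1,-0.06,-0.12,0]
    - [0.1,-0.06,-0.12,0]
    - [0.1,-0.06,-0.12,0]

```text
clock: 53.5
position: [0.3643, 0.1086, 0.3066]
ee_rot: [-2.21, -2.232, -0.006]
force: [-0.2, -0.4, -0.4]
width: 0.006
gripper_force: 0.0
```

```bash
python3 k.py; python3 -c "
from h import *
img('side','fin.png')"
```

```text
[0.36429686 0.10863494 0.30655816] [-0.16443107 -0.42045762 -0.35715529]
knob th 28 r 0.083 72
knob th -91 r 0.088 64
knob th 91 r 0.012 35
knob th 150 r 0.084 55
tray y max -0.20548238190802656
```

View pics/fin.png

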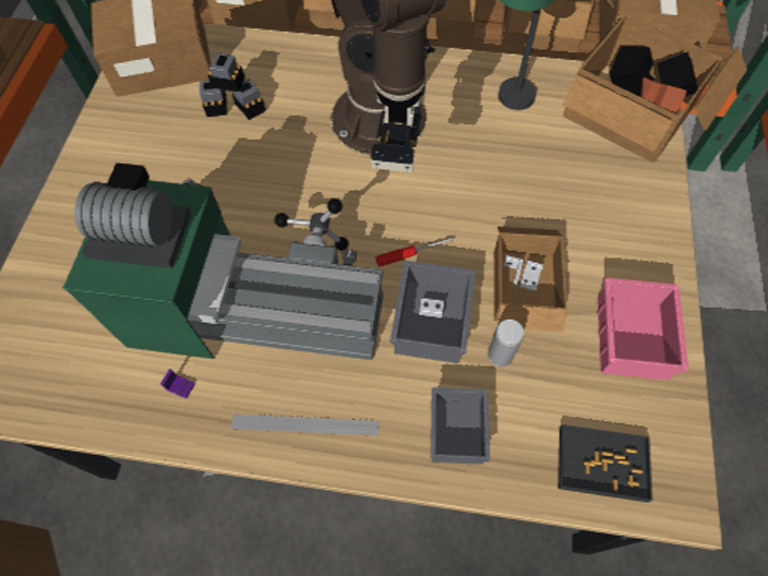

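The tray is home with its edge and the knobs back where they started. The block is in the tote at (431,306), both brackets are in the carton at (525,270), and the oil can and screwdriver are undisturbed.

```bash
python3 -c "
from cell import arm
print(arm.sign_off())"
```

```text
the job is handed in; nothing more can be done
None
```

I wound the tray out to the index mark (pointer read about 1–2.5 mm past the line), put both brackets in the carton and the one block in the tote, wound the tray home against its stop (one push peaked near 42 N total at the wrist before I backed off and retried gently), left the contactor, oil can and screwdriver untouched, and handed the job in; no verdict was returned.

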